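# Drive the stuck brass spacer out of a lens barrel with a drift

### The arm

A 7-joint arm with a two-finger parallel gripper is mounted at the origin on the work surface. World frame = base frame: x ahead of the robot, y to its left, z up, the work surface at z = 0. Lengths are in m, angles in rad, forces in N, time in s.
With the tool pointing down it reaches from about 0.425 to 0.925 m from the base axis. Payload 6.8 kg.
Tool frame: the origin (TCP) lies on the front face of the gripper's body, between the roots of the fingers; the fingertips stand 73 mm ahead of it and the grasp point (between the pads) lies 54 mm ahead of it; z points along the fingers, y is the line along which they close (so a half turn about z gives the same grasp; the last joint's range is limited). The gripper opens to 85 mm and grips with 20 to 120 N. Pads are 22 mm wide; open, the fingers measure 114 mm over their backs; the gripper's body (76 mm by 85 mm) begins 54 mm behind the grasp point. The pads swing forward as they close: fully open they stand 13 mm farther back than shut.
Start: joints at [1.195, 0.477, 0.022, 1.555, -0.011, 1.109, -0.083], TCP at [0.179, -0.651, 0.304] pointing down, gripper open.
Joint ranges: [-2.96, 2.96], [-0.34, 2.1], [-1.41, 1.46], [0.24, 2.44], [-1.37, 4.51], [0.17, 1.92], [-2.96, 2.96]. Speed limits (rad/s): [2.39, 2.39, 3.14, 3.14, 3.14, 3.14, 3.14].

### API

Orientations are given as a unit quaternion [w, x, y, z].
In Python, from station import bot, optics gives the robot as it stands.
- The arm moves only by the tool drive_tool, never from a script. Its argument "deltas" is a list of rows, each an object with "gripper": the closure in counts, from 0 (fully open) to 255 (shut); "offset": the shift along the tool's x, y, z in units of 1000 mm (1.0 is 1000 mm), a list of three; "angular": the turn, a rotation vector about the tool's x, y, z in units of 45 degrees (1.0 is 45 degrees), a list of three. In form: [{"gripper": gripper, "offset": [dx, dy, dz], "angular": [rx, ry, rz]}, ...]. A call has 1 to 5 rows; each row is the pose to reach, as a shift and turn from the pose commanded when the call began, along the tool's axes at that moment; what a row does not reach only later rows make up. A row lasts 1/10 s, in which the tool goes at most 50 mm and 8.59 degrees, less where a joint would pass 70% of its speed; a pose out of reach is approached as far as the arm can. A call with a number of a shift or a turn outside -1 to 1 is refused whole. A call with a gripper value outside its range is refused whole. The fingers move at their own pace and stop on an object; "grip_force" is the grip in N (left out, the last holds). Time passes only in rows, so rows that repeat a pose let the fingers close. It gives the time, the measured TCP pose, the force, the opening and the grip force at its end, in the units of the state.
- bot.get_obs(): the state, without advancing time (a new reading comes with each control period).
- optics.read_camera(name): name is "side" or "top" or "wrist"; returns the picture (400x640x3 uint8, blue, green, red); there is no depth.
- optics.camera_model(name): a dict with "fx", "fy", "cx", "cy" (pixels), "dist" ([k1, k2, p1, p2, k3] as OpenCV has them; the pictures are not rectified), "cam_to_world" (4x4, takes a point from camera to world coordinates). Camera axes: x right, y up, looking along -z (the intrinsics and any distortion apply to the point x, -y, -z); pixel columns grow to the right and rows downward; lengths in m; the calibration is good to about 2 mm. A picture is of the moment at which its call begins: read the wrist's pose just before it. camera_model takes no time and is no camera call; for the wrist camera it gives the pose at the moment of the call.
- bot.hand_in(): hands the job in; it is judged then, once.
The state is a dict: "t": time; "q": joint angles; "joint_vel": joint speeds; "joint_torque": joint torques, N m; "eef_pos": TCP position; "tool_rot": TCP orientation; "contact_force": force on the tool from outside, world axes, zero at the start; "torque": the same for the moment, N m; "gripper_width": opening from 0.0 (shut) to 1.0 (fully open); "grasp_force": force on a finger pad.
Only numpy, scipy, OpenCV 4.12 (cv2) and the standard library are available. Lean on these libraries where they do the work, as an engineer would, in place of code of your own. Each camera call takes 0.05 s, during which the arm holds its last target. There are 200 camera calls.

### The job

Take the orange-handled drift from its white rack and use it to push the tight brass spacer down out of the black lens barrel on the stand, all the way until it sits on the floor of the clear catch sleeve below. Go gently and feel for the bore: never load the stand or barrel with more than 25 N. Then stand the drift fully home, upright, in its rack again and leave the eyepieces where they are.

Things in the scene. Friction and masses are not known exactly. Their poses are not given: they have to be found in the camera images.
- stand: push-out stand fixed to the bench: steel base 140 mm (its x) by 96 mm (its y), origin at the centre of its underside, z up. On its two rails along x sits a grey carriage, locked, rigid, with the black lens barrel (bright top face) on top; nothing is higher than the barrel's flat top, 93 mm above the bench. Over 25 N of contact force on the stand, barrel or spacer (all together) spoils the part
- track_mid (a point): fixed point of the stand above its origin, at the height of the barrel's top. The barrel (48 mm across, with a plain upright 16 mm bore in its centre, no chamfer) is locked with its bore's axis anywhere from 10 mm below to 10 mm above this point along the stand's x, at the stand's y = 0. Its place is NOT measured and differs each time: see it or feel for it
- sleeve_floor (a point): fixed point of the stand above its origin, at the height of the clear catch sleeve's floor, 18 mm above the bench. The sleeve hangs under the barrel, moves with it, continues its bore (which ends 45 mm above the bench) and grips the spacer as the bore does
- spacer (a joint): how far (m) the brass spacer, 15.6 mm in diameter, 16 mm tall, is pushed down. Its top is (6 mm + this) below the barrel's top. Starts at 0.002 to 0.012; above 0.042 it is out of the barrel; 0.053 is hard on the sleeve's floor, where it stops dead. It needs about 7 N to move plus about 1.5 N per 10 mm/s of speed (dried grease) and stays where it is left
- rack: white block fixed to the bench, 60 x 60 x 80 mm tall, origin at the centre of its underside, with one upright hole 17 mm in diameter, 76 mm deep, in the middle of its top: the drift's home
- drift_grip (a point): middle of the square orange handle (20 x 20 x 56 mm tall) of the loose drift, 0.11 to 0.18 kg. Below the handle: a round shaft 12 mm in diameter, 70 mm long, its flat tip 98 mm under this point. x, y square to the handle's faces, z up along the rod. It starts upright in the rack, the handle's shoulder on the rack's top, so this point is 108 mm above the bench
- eyepiece_a_mid (a point): a loose black eyepiece, 50 mm tall, standing on its 42 mm wide foot; the point lies on its axis at half height. A bystander: leave it standing where it is
- eyepiece_b_mid (a point): a loose black eyepiece, 50 mm tall, standing on its 42 mm wide foot; the point lies on its axis at half height. A bystander: leave it standing where it is
- eyepiece_c_mid (a point): a loose black eyepiece, 50 mm tall, standing on its 42 mm wide foot; the point lies on its axis at half height. A bystander: leave it standing where it is

How it is judged:
On the way, in this order (a step that is already met when the one before it is completed fails the run):
1. the drift is drawn out of its rack (z of drift_grip in the frame of rack above 0.15 m), for 0.1 s.
2. the spacer is driven out of the barrel onto the sleeve's floor (value of joint spacer above 0.049 m), for 0.2 s.
At the end, for the whole second after the job is handed in: The spacer is down on the sleeve's floor (within 4 mm); the drift hangs upright (within 0.08 rad) in its rack hole, within 6 mm of its axis, its handle resting on the rack's top (within 4 mm) (value of joint spacer above 0.049 m and horizontal distance between drift_grip and rack below 0.006 m and z of drift_grip in the frame of rack between 0.104 and 0.112 m and angle between drift_grip's own z axis and vertical below 0.08 rad); the robot touches nothing.
It fails at once if more than 25 N of contact force on the stand, barrel or spacer (contact force between stand and anything else above 25 N).
It fails at once if an eyepiece is shifted more than 20 mm or tipped ((distance of eyepiece_a_mid from where it was at the start of the episode above 0.02 m or angle between eyepiece_a_mid's own z axis and vertical above 0.35 rad) or (distance of eyepiece_b_mid from where it was at the start of the episode above 0.02 m or angle between eyepiece_b_mid's own z axis and vertical above 0.35 rad) or (distance of eyepiece_c_mid from where it was at the start of the episode above 0.02 m or angle between eyepiece_c_mid's own z axis and vertical above 0.35 rad)).
It also fails if it takes over 64 s, if anything falls off the work surface, if the arm or the gripper's body presses on something with over 40 N, if the wrist force passes 120 N, or if a joint passes its speed limit or range.

## Working session

There is one attempt and no reset: what is moved stays moved. The work goes in short steps, Python scripts to look and compute and a tool call to move; the robot and the scene stay as the last step left them, time stands still between calls to the robot, and variables do not carry over. Pictures are saved under pics/ and viewed, at most 10 in all, crops included, and the job is handed in when it is done.

Besides the shell and the picture viewer there is one more tool, called after "Call:" as name([rows], argument=value, ...), one row to a line, values as JSON. drive_tool: Moves the arm, as the interface text tells. Its arguments: {"type":"object","properties":{"deltas":{"type":"array"},"grip_force":{"type":"number"}},"required":["deltas"]}

```bash
mkdir -p pics; ls; cat > h.py <<'E'
import numpy as np, cv2
from station import bot, optics
def ray(name,u,v,M=None):
    m=M or optics.camera_model(name)
    K=np.array([[m['fx'],0,m['cx']],[0,m['fy'],m['cy']],[0,0,1]])
    p=cv2.undistortPoints(np.array([[[u,v]]],float),K,np.array(m['dist']))[0,0]
    T=np.array(m['cam_to_world']); d=T[:3,:3]@np.array([p[0],-p[1],-1.]); return T[:3,3],d/np.linalg.norm(d)
def onz(name,u,v,z,M=None):
    o,d=ray(name,u,v,M); return o+d*(z-o[2])/d[2]
def cross(r1,r2):
    (o1,d1),(o2,d2)=r1,r2
    s=np.linalg.lstsq(np.c_[d1,-d2],o2-o1,rcond=None)[0]; a=o1+s[0]*d1;b=o2+s[1]*d2
    return (a+b)/2,np.linalg.norm(a-b)
E
python3 - <<'E'
from h import *
for n in("side","top"):
    cv2.imwrite(f"pics/{n}0.png",optics.read_camera(n)); m=optics.camera_model(n); print(n,m['fx'],np.round(m['cam_to_world'],3).tolist())
print(bot.get_obs())
E
```

```text
pics
side 394.2334384230132 [[-0.996, 0.055, -0.077, 0.486], [-0.093, -0.731, 0.676, 0.467], [-0.019, 0.68, 0.733, 0.669], [0.0, 0.0, 0.0, 1.0]]
top 411.62028224476165 [[0.016, 0.992, -0.126, 0.454], [-1.0, 0.018, 0.014, -0.058], [0.016, 0.126, 0.992, 0.831], [0.0, 0.0, 0.0, 1.0]]
{'t': 0.1, 'q': array([ 1.1948828 ,  0.47770905,  0.02236672,  1.55633741, -0.01152047,
        1.10930507, -0.08308022]), 'joint_vel': array([ 0.0012301 , -0.00085941, -0.00171924, -0.00176814,  0.00150564,
       -0.00070273,  0.00121335]), 'joint_torque': array([ 3.85432650e-03, -5.97766256e+01,  1.61329396e+00, -2.81959677e+01,
        1.28508668e-02,  4.91521045e-03, -1.36455242e-05]), 'eef_pos': array([ 0.17850135, -0.65054514,  0.30303533]), 'tool_rot': array([-7.98703186e-04,  9.91046918e-01,  1.33511577e-01, -1.63514663e-04]), 'contact_force': array([-0.02435958, -1.75857961,  0.83506388]), 'torque': array([ 0.00025081, -0.03049823,  0.03034807]), 'grasp_force': 0.0, 'gripper_width': 1.000142973307679}
```

View pics/top0.png

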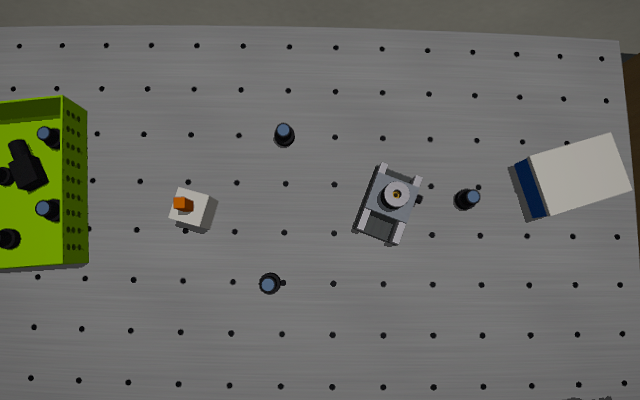

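View pics/side0.png

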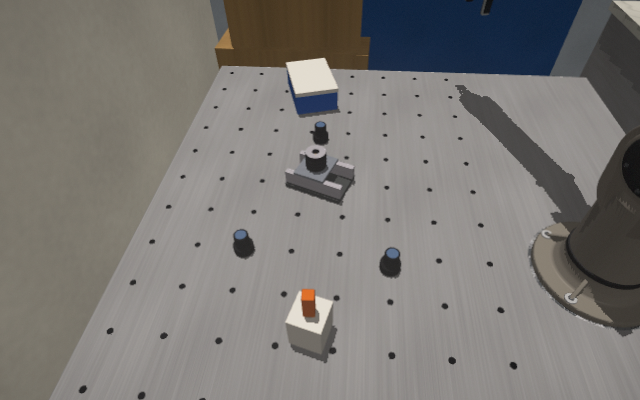

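Top view: drift handle at about (183,204) on the rack at (192,210), barrel at (396,194), and eyepieces at (284,133), (269,284) and (467,198). Side view: handle top at (309,293), barrel top at (316,152).

```bash
python3 - <<'E'
from h import *
t=cv2.imread("pics/top0.png"); s=cv2.imread("pics/side0.png")
def crop(im,u,v,w=25): return cv2.resize(im[v-w:v+w,u-w:u+w],(400,300) if 0 else (300,300),interpolation=cv2.INTER_CUBIC)
cv2.imwrite("pics/crops.png",np.vstack([np.hstack([crop(t,190,208),crop(t,390,200,50)]),np.hstack([crop(s,310,315,35),crop(s,318,170,40)])]))
for n,im in(("top",t),("side",s)):
    hsv=cv2.cvtColor(im,cv2.COLOR_BGR2HSV)
    m=cv2.inRange(hsv,(3,150,80),(18,255,255)); 
    k,l,st,c=cv2.connectedComponentsWithStats(m)
    for i in range(1,k):
        if st[i,4]>40: print(n,'orange',st[i],c[i])
E
```

```text
top orange [174 197  11  12 129] [178.96124031 202.45736434]
top orange [186 199   7  11  55] [188.56363636 203.94545455]
side orange [302 289  13  28 337] [308.17210682 301.83086053]
```

View pics/crops.png

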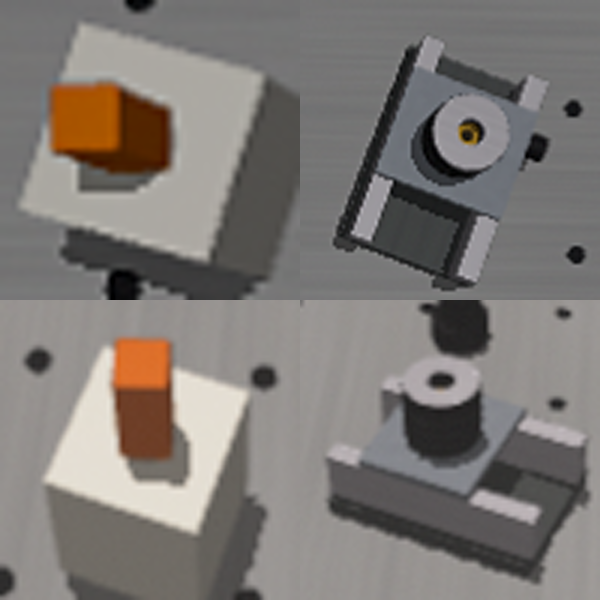

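Crops: handle top centre at top (179.3,202.8) and side (308.1,294.7); barrel top centre at top (397,194.3) and side (315.9,151.9). The handle looks nearly square to the world axes, and the rack is turned by about 15°.

```bash
python3 - <<'E'
from h import *
print('handle top',cross(ray('top',179.3,202.8),ray('side',308.1,294.7)), onz('top',179.3,202.8,.136),onz('side',308.1,294.7,.136))
print('barrel',cross(ray('top',397,194.3),ray('side',315.9,151.9)), onz('top',397,194.3,.093),onz('side',315.9,151.9,.093))
for e in((284,130),(268,285),(472,197)): print(onz('top',*e,.05))
# rack top corners (crop coords)
for c in((80,23),(268,75),(212,262),(20,207)): print('rack',onz('top',165+c[0]/6,183+c[1]/6,.08).round(3))
for c in((50,85),(118,84),(120,152),(53,152)): print('hand',onz('top',165+c[0]/6,183+c[1]/6,.136).round(4))
from scipy.spatial.transform import Rotation as R
o=bot.get_obs(); q=o['tool_rot']; print(R.from_quat([*q[1:],q[0]]).as_matrix().round(3))
m=optics.camera_model('wrist'); print(m['fx'],np.round(m['cam_to_world'],3).tolist())
E
```

```text
handle top (array([0.54004748, 0.17142161, 0.13374886]), np.float64(0.0003110891648307274)) [0.53992688 0.17068146 0.136     ] [0.53966318 0.17268025 0.136     ]
barrel (array([ 0.5674783 , -0.21051856,  0.09046163]), np.float64(0.0016727276653913555)) [ 0.56793367 -0.21003596  0.093     ] [ 0.56627873 -0.20738011  0.093     ]
[0.69790637 0.00220037 0.05      ]
[0.39875772 0.02413379 0.05      ]
[ 0.57205413 -0.36612942  0.05      ]
rack [0.577 0.193 0.08 ]
rack [0.561 0.134 0.08 ]
rack [0.504 0.148 0.08 ]
rack [0.519 0.208 0.08 ]
hand [0.5494 0.1815 0.136 ]
hand [0.5501 0.162  0.136 ]
hand [0.5306 0.1603 0.136 ]
hand [0.5303 0.1795 0.136 ]
[[ 0.964  0.265 -0.001]
 [ 0.265 -0.964  0.002]
 [-0.    -0.002 -1.   ]]
347.2954405073672 [[0.264, 0.921, 0.288, 0.252], [-0.965, 0.253, 0.076, -0.63], [-0.002, -0.298, 0.955, 0.373], [0.0, 0.0, 0.0, 1.0]]
```

Call:
drive_tool([
  {"gripper": 0,"offset": [0.04,-0.025,-0.005],"angular": [0,0,0.1]},
  {"gripper": 0,"offset": [0.08,-0.05,-0.01],"angular": [0,0,0.2]},
  {"gripper": 0,"offset": [0.12,-0.075,-0.02],"angular": [0,0,0.3]},
  {"gripper": 0,"offset": [0.16,-0.1,-0.03],"angular": [0,0,0.3]},
  {"gripper": 0,"offset": [0.2,-0.125,-0.037],"angular": [0,0,0.3]},
])

```text
t: 0.6
eef_pos: [0.3395, -0.4759, 0.3413]
tool_rot: [0.0, 1.0, 0.016, 0.0]
contact_force: [-0.0, -0.2, 0.7]
gripper_width: 0.997
grasp_force: 0.0
```

Call:
drive_tool([
  {"gripper": 0,"offset": [0.03,-0.033,0],"angular": [0,0,0]},
  {"gripper": 0,"offset": [0.06,-0.066,0],"angular": [0,0,0]},
  {"gripper": 0,"offset": [0.09,-0.1,0],"angular": [0,0,0]},
  {"gripper": 0,"offset": [0.12,-0.13,0],"angular": [0,0,0]},
  {"gripper": 0,"offset": [0.15,-0.163,0],"angular": [0,0,0]},
])

```text
t: 1.1
eef_pos: [0.4837, -0.3085, 0.3407]
tool_rot: [0.0, 1.0, 0.016, -0.0]
contact_force: [0.8, -0.5, -0.3]
gripper_width: 0.999
grasp_force: 0.0
```

Call:
drive_tool([
  {"gripper": 0,"offset": [0.03,-0.033,0],"angular": [0,0,0]},
  {"gripper": 0,"offset": [0.06,-0.066,0],"angular": [0,0,0]},
  {"gripper": 0,"offset": [0.086,-0.097,0],"angular": [0,0,0]},
  {"gripper": 0,"offset": [0.086,-0.097,0],"angular": [0,0,0]},
  {"gripper": 0,"offset": [0.086,-0.097,0],"angular": [0,0,0]},
])

```text
t: 1.6
eef_pos: [0.5662, -0.2089, 0.3403]
tool_rot: [-0.0, 1.0, 0.017, -0.001]
contact_force: [-0.7, -0.5, 0.0]
gripper_width: 0.995
grasp_force: 0.0
```

```bash
python3 - <<'E'
from h import *
import pickle
M=optics.camera_model('wrist'); im=optics.read_camera('wrist'); cv2.imwrite('pics/w1.png',im); pickle.dump(M,open('w1.pkl','wb'))
print(bot.get_obs()['eef_pos'])
E
```

```text
[ 0.56547701 -0.21050952  0.34040393]
```

View pics/w1.png

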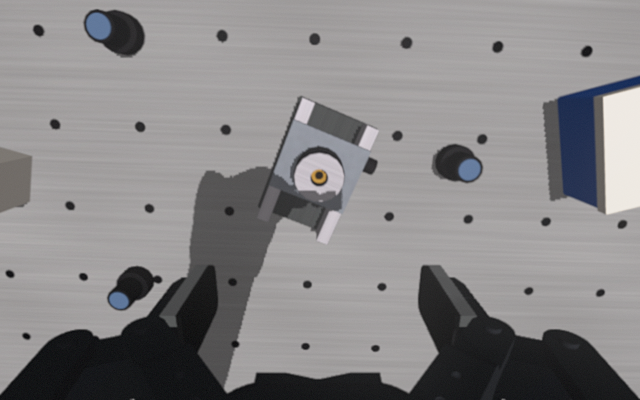

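Wrist view: barrel top ring centred near (319,176) with the brass visible in the bore. The gripper's shadow crosses its lower part.

```bash
python3 - <<'E'
from h import *
import pickle
M=pickle.load(open('w1.pkl','rb')); im=cv2.imread('pics/w1.png')
g=cv2.resize(im[150:202,293:345],None,fx=8,fy=8,interpolation=cv2.INTER_CUBIC); mn=g.min(2)
for th in(110,140,160):
    k,l,st,c=cv2.connectedComponentsWithStats((mn<th).astype(np.uint8))
    i=l[26*8,26*8+4]
    for i in range(1,k):
        if 3000<st[i,4]<40000:
            ct=max(cv2.findContours((l==i).astype(np.uint8),0,2)[0],key=cv2.contourArea)
            (u,v),wh,a=cv2.fitEllipse(ct); u=293+(u+.5)/8-.5; v=150+(v+.5)/8-.5
            print(th,st[i],(round(u,2),round(v,2)),np.round(np.array(wh)/8,2),onz('wrist',u,v,.093,M).round(4))
E
```

```text
110 [  144   161   134   128 13511] (318.85, 177.63) [15.93 16.65] [ 0.5675 -0.2094  0.093 ]
140 [  140   156   141   136 15037] (318.84, 177.58) [16.92 17.47] [ 0.5675 -0.2094  0.093 ]
160 [  137   154   146   140 16196] (318.85, 177.56) [17.62 18.11] [ 0.5675 -0.2094  0.093 ]
```

Call:
drive_tool([
  {"gripper": 0,"offset": [-0.002,-0.045,0],"angular": [0,0,0]},
  {"gripper": 0,"offset": [-0.003,-0.09,0],"angular": [0,0,0]},
  {"gripper": 0,"offset": [-0.005,-0.135,0],"angular": [0,0,0]},
  {"gripper": 0,"offset": [-0.007,-0.18,0],"angular": [0,0,0]},
  {"gripper": 0,"offset": [-0.008,-0.225,0],"angular": [0,0,0]},
])

```text
t: 2.15
eef_pos: [0.5499, 0.014, 0.341]
tool_rot: [0.0, 1.0, 0.014, -0.0]
contact_force: [0.2, -0.8, 0.2]
gripper_width: 0.998
grasp_force: 0.0
```

Call:
drive_tool([
  {"gripper": 0,"offset": [-0.002,-0.045,0],"angular": [0,0,0]},
  {"gripper": 0,"offset": [-0.003,-0.09,0],"angular": [0,0,0]},
  {"gripper": 0,"offset": [-0.005,-0.135,0],"angular": [0,0,0]},
  {"gripper": 0,"offset": [-0.006,-0.157,0],"angular": [0,0,0]},
  {"gripper": 0,"offset": [-0.006,-0.157,0],"angular": [0,0,0]},
])

```text
t: 2.65
eef_pos: [0.5389, 0.1739, 0.3409]
tool_rot: [-0.001, 1.0, 0.018, -0.0]
contact_force: [-0.9, -0.0, 0.1]
gripper_width: 1.002
grasp_force: 0.0
```

```bash
python3 - <<'E'
from h import *
import pickle
M=optics.camera_model('wrist'); im=optics.read_camera('wrist'); cv2.imwrite('pics/w2.png',im); pickle.dump(M,open('w2.pkl','wb'))
o=bot.get_obs();print(o['eef_pos'],o['tool_rot'])
hsv=cv2.cvtColor(im,cv2.COLOR_BGR2HSV); m=cv2.inRange(hsv,(3,150,60),(18,255,255)); k,l,st,c=cv2.connectedComponentsWithStats(m)
for i in range(1,k):
    if st[i,4]>40: print(st[i],c[i])
i=1+st[1:,4].argmax(); u,v=c[i].astype(int)
print(u,v); cv2.imwrite('pics/w2c.png',cv2.resize(im[v-60:v+60,u-70:u+70],None,fx=5,fy=5,interpolation=cv2.INTER_CUBIC))
E
```

```text
[0.53948015 0.1711663  0.34078066] [ 2.28305907e-04  9.99864699e-01  1.64474062e-02 -1.19826751e-04]
[310 167  23  34 722] [320.93074792 183.90166205]
320 183
```

View pics/w2c.png

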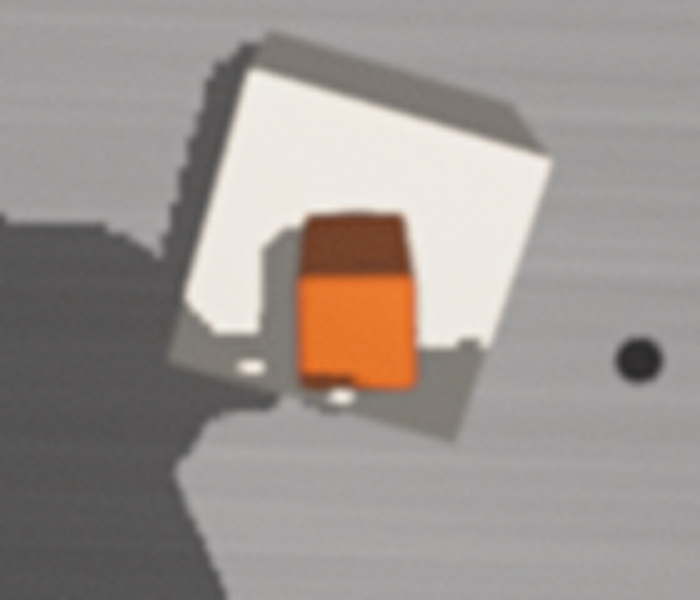

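The handle's top face is centred at crop (357,331), which is full (321,189), and it is square to the tool within 1°. The rack top corners are visible.

```bash
python3 - <<'E'
from h import *
import pickle
M=pickle.load(open('w2.pkl','rb'))
f=lambda c:(250+(c[0]+.5)/5-.5,123+(c[1]+.5)/5-.5)
P=f((357,331.5)); print(onz('wrist',*P,.136,M)); print(cross(ray('wrist',*P,M),ray('side',308.1,294.7)),cross(ray('wrist',*P,M),ray('top',179.3,202.8)))
C=[onz('wrist',*f(c),.08,M) for c in((250,68),(552,157),(455,440),(170,362))]; print(np.round(C,4),np.mean(C,0))
print([onz('wrist',*f(c),.136,M).round(4)[:2] for c in((300,275),(414,275),(416,388),(298,388))])
E
```

```text
[0.54085061 0.17190662 0.136     ]
(array([0.54007531, 0.17172429, 0.13395015]), np.float64(0.0005246980771812839)) (array([0.54018576, 0.17174627, 0.13312842]), np.float64(0.00029846938406327217))
[[0.5765 0.1931 0.08  ]
 [0.5617 0.1349 0.08  ]
 [0.504  0.1504 0.08  ]
 [0.5183 0.2078 0.08  ]] [0.54012707 0.17152589 0.08      ]
[array([0.55  , 0.1815]), array([0.5507, 0.163 ]), array([0.5315, 0.1618]), array([0.5308, 0.1813])]
```

Call:
drive_tool([
  {"gripper": 0,"offset": [0.001,-0.001,0.04],"angular": [0,0,0]},
  {"gripper": 0,"offset": [0.001,-0.001,0.08],"angular": [0,0,0]},
  {"gripper": 0,"offset": [0.001,-0.001,0.12],"angular": [0,0,0]},
  {"gripper": 0,"offset": [0.001,-0.001,0.15],"angular": [0,0,0]},
  {"gripper": 0,"offset": [0.001,-0.001,0.175],"angular": [0,0,0]},
])

```text
t: 3.2
eef_pos: [0.5407, 0.1684, 0.1638]
tool_rot: [0.001, 1.0, 0.014, -0.001]
contact_force: [0.3, -0.3, -0.3]
gripper_width: 1.002
grasp_force: 0.0
```

Call:
drive_tool([
  {"gripper": 130,"offset": [0,0,0],"angular": [0,0,0]},
  {"gripper": 255,"offset": [0,0,0],"angular": [0,0,0]},
  {"gripper": 255,"offset": [0,0,0],"angular": [0,0,0]},
  {"gripper": 255,"offset": [0,0,0],"angular": [0,0,0]},
  {"gripper": 255,"offset": [0,0,0],"angular": [0,0,0]},
], grip_force=60)

```text
t: 3.7
eef_pos: [0.5415, 0.1723, 0.1675]
tool_rot: [-0.0, 1.0, 0.016, 0.001]
contact_force: [-0.4, -2.0, 4.8]
gripper_width: 0.226
grasp_force: 58.3
```

Call:
drive_tool([
  {"gripper": 255,"offset": [0,0,0],"angular": [0,0,0]},
  {"gripper": 255,"offset": [0,0,0],"angular": [0,0,0]},
  {"gripper": 255,"offset": [0,0,0],"angular": [0,0,0]},
  {"gripper": 255,"offset": [0,0,0],"angular": [0,0,0]},
  {"gripper": 255,"offset": [0,0,0],"angular": [0,0,0]},
])

```text
t: 4.2
eef_pos: [0.5415, 0.1723, 0.1675]
tool_rot: [-0.0, 1.0, 0.016, 0.001]
contact_force: [-1.6, -1.5, 6.3]
gripper_width: 0.228
grasp_force: 58.3
```

Call:
drive_tool([
  {"gripper": 255,"offset": [0,0,-0.01],"angular": [0,0,0]},
  {"gripper": 255,"offset": [0,0,-0.03],"angular": [0,0,0]},
  {"gripper": 255,"offset": [0,0,-0.06],"angular": [0,0,0]},
  {"gripper": 255,"offset": [0,0,-0.09],"angular": [0,0,0]},
  {"gripper": 255,"offset": [0,0,-0.12],"angular": [0,0,0]},
])

```text
t: 4.7
eef_pos: [0.5402, 0.1724, 0.2876]
tool_rot: [-0.0, 1.0, 0.016, -0.0]
contact_force: [0.5, -0.3, -1.5]
gripper_width: 0.225
grasp_force: 58.6
```

Call:
drive_tool([
  {"gripper": 255,"offset": [0,0,0],"angular": [0,0,0]},
  {"gripper": 255,"offset": [0,0,0],"angular": [0,0,0]},
  {"gripper": 255,"offset": [0,0,0],"angular": [0,0,0]},
])

```text
t: 5.0
eef_pos: [0.5398, 0.172, 0.2848]
tool_rot: [0.0, 1.0, 0.016, -0.001]
contact_force: [-0.6, -0.5, -1.5]
gripper_width: 0.224
grasp_force: 58.6
```

```bash
python3 - <<'E'
from h import *
o=bot.get_obs();print(o['eef_pos'],o['tool_rot'],o['contact_force'])
a=optics.read_camera('wrist');s=optics.read_camera('side');cv2.imwrite('pics/s3.png',s)
cv2.imwrite('pics/c3.png',np.hstack([cv2.resize(a,(0,0),fx=.6,fy=.6),cv2.resize(s[180:340,230:390],(240,240),interpolation=cv2.INTER_CUBIC)]))
E
```

```text
[0.53983817 0.1719606  0.28481487] [ 4.39403904e-04  9.99869270e-01  1.61311769e-02 -1.01707306e-03] [-0.61847208 -0.542422   -1.54799136]
```

View pics/c3.png

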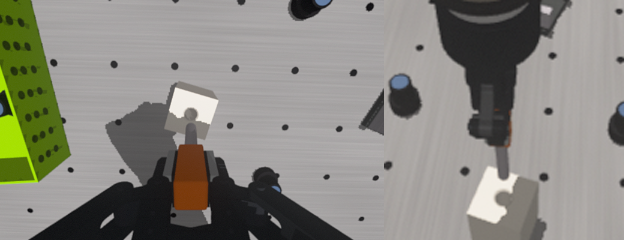

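The drift is in the gripper and clear of the rack, with the hole visible below the tip. Next I move over the barrel.

Call:
drive_tool([
  {"gripper": 255,"offset": [0.001,0.03,0],"angular": [0,0,0]},
  {"gripper": 255,"offset": [0.003,0.07,0],"angular": [0,0,0]},
  {"gripper": 255,"offset": [0.004,0.11,0],"angular": [0,0,0]},
  {"gripper": 255,"offset": [0.006,0.15,0],"angular": [0,0,0]},
  {"gripper": 255,"offset": [0.0075,0.19,0],"angular": [0,0,0]},
])

```text
t: 5.6
eef_pos: [0.5537, -0.0189, 0.2849]
tool_rot: [-0.0, 1.0, 0.016, -0.001]
contact_force: [0.7, 0.5, -1.9]
gripper_width: 0.225
grasp_force: 58.7
```

Call:
drive_tool([
  {"gripper": 255,"offset": [0.0015,0.04,0],"angular": [0,0,0]},
  {"gripper": 255,"offset": [0.003,0.08,0],"angular": [0,0,0]},
  {"gripper": 255,"offset": [0.0045,0.12,0],"angular": [0,0,0]},
  {"gripper": 255,"offset": [0.006,0.16,0],"angular": [0,0,0]},
  {"gripper": 255,"offset": [0.0075,0.192,0],"angular": [0,0,0]},
])

```text
t: 6.1
eef_pos: [0.5671, -0.2117, 0.2847]
tool_rot: [0.0, 1.0, 0.015, -0.001]
contact_force: [0.8, -0.5, -1.1]
gripper_width: 0.226
grasp_force: 58.7
```

Call:
drive_tool([
  {"gripper": 255,"offset": [0,0,0.016],"angular": [0,0,0]},
  {"gripper": 255,"offset": [0,0,0.016],"angular": [0,0,0]},
  {"gripper": 255,"offset": [0,0,0.016],"angular": [0,0,0]},
  {"gripper": 255,"offset": [0,0,0.016],"angular": [0,0,0]},
  {"gripper": 255,"offset": [0,0,0.016],"angular": [0,0,0]},
])

```text
t: 6.6
eef_pos: [0.5683, -0.208, 0.2705]
tool_rot: [-0.0, 1.0, 0.017, 0.0]
contact_force: [0.4, 0.5, -0.9]
gripper_width: 0.226
grasp_force: 58.9
```

```bash
python3 - <<'E'
from h import *
import pickle
o=bot.get_obs();print(o['eef_pos'],o['tool_rot'],o['contact_force'])
M=optics.camera_model('wrist');a=optics.read_camera('wrist');s=optics.read_camera('side');pickle.dump(M,open('w4.pkl','wb'));cv2.imwrite('pics/s4.png',s);cv2.imwrite('pics/w4.png',a)
print(bot.get_obs()['eef_pos'])
cv2.imwrite('pics/c4.png',np.hstack([cv2.resize(a[150:250,270:370],(400,400),interpolation=cv2.INTER_CUBIC),cv2.resize(s[90:190,270:370],(400,400),interpolation=cv2.INTER_CUBIC)]))
E
```

```text
[ 0.56830857 -0.20800828  0.27046306] [-1.05689144e-05  9.99857313e-01  1.68877483e-02  3.96521916e-04] [ 0.4319286   0.48711898 -0.94598024]
[ 0.56820722 -0.20836632  0.27047184]
```

View pics/c4.png

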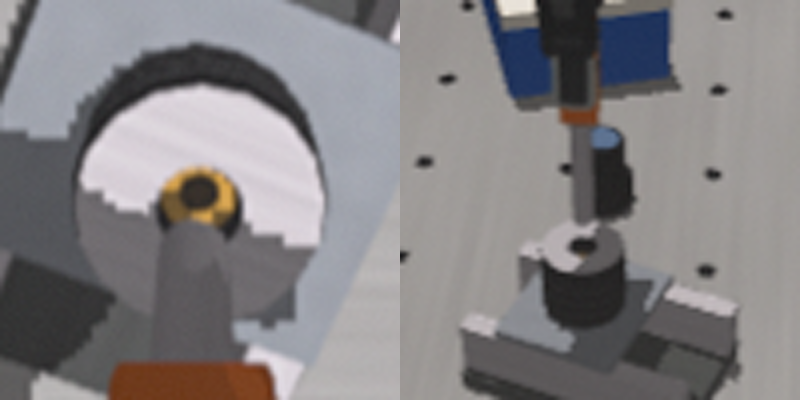

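Left crop (wrist): shaft tip rim at about (193.5,220) and bore centred at about (199,205). Right crop (side): the tip's lower end is at about (583,222), above and slightly behind the bore at (582,246).

```bash
python3 - <<'E'
from h import *
import pickle
M=pickle.load(open('w4.pkl','rb'))
f=lambda x,y:(270+(x+.5)/4-.5,150+(y+.5)/4-.5)
g=lambda x,y:(270+(x-400+.5)/4-.5,90+(y+.5)/4-.5)
print('tip wrist (+x rim) -6mm:',onz('wrist',*f(193.5,220),.113,M)-[.006,0,0])
for e in((155,250),(232,250)): print('edge',onz('wrist',*f(*e),.120,M))
# side camera: looks from +y; visible lower rim at +y side
print('tip side(+y rim)-6mm:',onz('side',*g(583,223),.113)-[0,.006,0])
a=cv2.imread('pics/w4.png')
print('bore side',onz('side',*g(582,246),.093))
# bore: barrel outer ellipse in wrist from left/right extremes
print('barrel wrist L,R:',onz('wrist',*f(76,195),.093,M),onz('wrist',*f(326,215),.093,M))
print('bore L,R', onz('wrist',*f(157,205),.093,M),onz('wrist',*f(243,205),.093,M))
E
```

```text
tip wrist (+x rim) -6mm: [ 0.56592676 -0.20765546  0.113     ]
edge [ 0.56864707 -0.20129896  0.12      ]
edge [ 0.56907944 -0.21421246  0.12      ]
tip side(+y rim)-6mm: [ 0.56679645 -0.21184318  0.113     ]
bore side [ 0.56827981 -0.20992077  0.093     ]
barrel wrist L,R: [ 0.56974677 -0.18586262  0.093     ] [ 0.56740955 -0.23258677  0.093     ]
bore L,R [ 0.56830622 -0.2009753   0.093     ] [ 0.56884227 -0.21699919  0.093     ]
```

Call:
drive_tool([
  {"gripper": 255,"offset": [0.001,0,0.004],"angular": [0,0,0]},
  {"gripper": 255,"offset": [0.001,0,0.008],"angular": [0,0,0]},
  {"gripper": 255,"offset": [0.001,0,0.012],"angular": [0,0,0]},
  {"gripper": 255,"offset": [0.001,0,0.014],"angular": [0,0,0]},
  {"gripper": 255,"offset": [0.001,0,0.014],"angular": [0,0,0]},
])

```text
t: 7.2
eef_pos: [0.5686, -0.2089, 0.2553]
tool_rot: [-0.0, 1.0, 0.016, -0.0]
contact_force: [-0.2, -0.0, -1.4]
gripper_width: 0.228
grasp_force: 58.9
```

Call:
drive_tool([
  {"gripper": 255,"offset": [0,0,0.001],"angular": [0,0,0]},
  {"gripper": 255,"offset": [0,0,0.002],"angular": [0,0,0]},
  {"gripper": 255,"offset": [0,0,0.003],"angular": [0,0,0]},
  {"gripper": 255,"offset": [0,0,0.004],"angular": [0,0,0]},
  {"gripper": 255,"offset": [0,0,0.004],"angular": [0,0,0]},
])

```text
t: 7.7
eef_pos: [0.5688, -0.2089, 0.2518]
tool_rot: [-0.0, 1.0, 0.016, -0.0]
contact_force: [-0.5, -0.4, -0.8]
gripper_width: 0.223
grasp_force: 58.9
```

Call:
drive_tool([
  {"gripper": 255,"offset": [0,0,0.0005],"angular": [0,0,0]},
  {"gripper": 255,"offset": [0,0,0.001],"angular": [0,0,0]},
  {"gripper": 255,"offset": [0,0,0.0015],"angular": [0,0,0]},
  {"gripper": 255,"offset": [0,0,0.002],"angular": [0,0,0]},
])

```text
t: 8.1
eef_pos: [0.5689, -0.209, 0.2499]
tool_rot: [0.0, 1.0, 0.016, 0.0]
contact_force: [-0.5, 0.4, -1.7]
gripper_width: 0.224
grasp_force: 58.9
```

Call:
drive_tool([
  {"gripper": 255,"offset": [0,0,0.0005],"angular": [0,0,0]},
  {"gripper": 255,"offset": [0,0,0.001],"angular": [0,0,0]},
  {"gripper": 255,"offset": [0,0,0.0015],"angular": [0,0,0]},
  {"gripper": 255,"offset": [0,0,0.002],"angular": [0,0,0]},
])

```text
t: 8.5
eef_pos: [0.5689, -0.209, 0.2479]
tool_rot: [0.0, 1.0, 0.016, 0.0]
contact_force: [-0.5, -0.3, -1.8]
gripper_width: 0.217
grasp_force: 58.9
```

Call:
drive_tool([
  {"gripper": 255,"offset": [0,0,0.0005],"angular": [0,0,0]},
  {"gripper": 255,"offset": [0,0,0.001],"angular": [0,0,0]},
  {"gripper": 255,"offset": [0,0,0.0015],"angular": [0,0,0]},
  {"gripper": 255,"offset": [0,0,0.002],"angular": [0,0,0]},
])

```text
t: 8.9
eef_pos: [0.5689, -0.209, 0.2459]
tool_rot: [0.0, 1.0, 0.016, 0.0]
contact_force: [0.5, 1.2, -1.3]
gripper_width: 0.224
grasp_force: 58.9
```

Call:
drive_tool([
  {"gripper": 255,"offset": [0,0,0.001],"angular": [0,0,0]},
  {"gripper": 255,"offset": [0,0,0.002],"angular": [0,0,0]},
  {"gripper": 255,"offset": [0,0,0.003],"angular": [0,0,0]},
  {"gripper": 255,"offset": [0,0,0.004],"angular": [0,0,0]},
])

```text
t: 9.3
eef_pos: [0.5689, -0.2089, 0.2418]
tool_rot: [-0.0, 1.0, 0.016, -0.0]
contact_force: [0.2, 0.0, -1.4]
gripper_width: 0.221
grasp_force: 58.9
```

Call:
drive_tool([
  {"gripper": 255,"offset": [0,0,0.001],"angular": [0,0,0]},
  {"gripper": 255,"offset": [0,0,0.002],"angular": [0,0,0]},
  {"gripper": 255,"offset": [0,0,0.003],"angular": [0,0,0]},
  {"gripper": 255,"offset": [0,0,0.004],"angular": [0,0,0]},
])

```text
t: 9.7
eef_pos: [0.5691, -0.209, 0.2387]
tool_rot: [0.0, 1.0, 0.016, 0.0]
contact_force: [-2.2, 1.8, 6.4]
gripper_width: 0.23
grasp_force: 59.9
```

Call:
drive_tool([
  {"gripper": 255,"offset": [0,0,0.001],"angular": [0,0,0]},
  {"gripper": 255,"offset": [0,0,0.002],"angular": [0,0,0]},
  {"gripper": 255,"offset": [0,0,0.003],"angular": [0,0,0]},
  {"gripper": 255,"offset": [0,0,0.004],"angular": [0,0,0]},
])

```text
t: 10.1
eef_pos: [0.5691, -0.209, 0.235]
tool_rot: [0.0, 1.0, 0.016, 0.0]
contact_force: [-2.2, -0.3, 7.5]
gripper_width: 0.226
grasp_force: 60.0
```

Call:
drive_tool([
  {"gripper": 255,"offset": [0,0,0.001],"angular": [0,0,0]},
  {"gripper": 255,"offset": [0,0,0.002],"angular": [0,0,0]},
  {"gripper": 255,"offset": [0,0,0.003],"angular": [0,0,0]},
  {"gripper": 255,"offset": [0,0,0.004],"angular": [0,0,0]},
  {"gripper": 255,"offset": [0,0,0.005],"angular": [0,0,0]},
])

```text
t: 10.6
eef_pos: [0.5691, -0.209, 0.23]
tool_rot: [0.0, 1.0, 0.016, 0.0]
contact_force: [-2.8, 0.2, 6.2]
gripper_width: 0.222
grasp_force: 60.0
```

Call:
drive_tool([
  {"gripper": 255,"offset": [0,0,0.0012],"angular": [0,0,0]},
  {"gripper": 255,"offset": [0,0,0.0024],"angular": [0,0,0]},
  {"gripper": 255,"offset": [0,0,0.0036],"angular": [0,0,0]},
  {"gripper": 255,"offset": [0,0,0.0048],"angular": [0,0,0]},
  {"gripper": 255,"offset": [0,0,0.006],"angular": [0,0,0]},
])

```text
t: 11.1
eef_pos: [0.5691, -0.209, 0.224]
tool_rot: [0.0, 1.0, 0.016, 0.0]
contact_force: [-3.2, 0.6, 7.3]
gripper_width: 0.225
grasp_force: 60.0
```

Call:
drive_tool([
  {"gripper": 255,"offset": [0,0,0.0012],"angular": [0,0,0]},
  {"gripper": 255,"offset": [0,0,0.0024],"angular": [0,0,0]},
  {"gripper": 255,"offset": [0,0,0.0036],"angular": [0,0,0]},
  {"gripper": 255,"offset": [0,0,0.0048],"angular": [0,0,0]},
  {"gripper": 255,"offset": [0,0,0.006],"angular": [0,0,0]},
])

```text
t: 11.6
eef_pos: [0.5691, -0.209, 0.218]
tool_rot: [0.0, 1.0, 0.016, 0.0]
contact_force: [-2.6, 0.5, 7.2]
gripper_width: 0.224
grasp_force: 60.0
```

Call:
drive_tool([
  {"gripper": 255,"offset": [-0.0002,0,0.0012],"angular": [0,0,0]},
  {"gripper": 255,"offset": [-0.0004,0,0.0024],"angular": [0,0,0]},
  {"gripper": 255,"offset": [-0.0006,0,0.0036],"angular": [0,0,0]},
  {"gripper": 255,"offset": [-0.0006,0,0.0048],"angular": [0,0,0]},
  {"gripper": 255,"offset": [-0.0006,0,0.006],"angular": [0,0,0]},
])

```text
t: 12.1
eef_pos: [0.5689, -0.209, 0.2122]
tool_rot: [0.0, 1.0, 0.016, 0.001]
contact_force: [-1.9, 1.0, 7.0]
gripper_width: 0.226
grasp_force: 60.0
```

Call:
drive_tool([
  {"gripper": 255,"offset": [0,0,0.0012],"angular": [0,0,0]},
  {"gripper": 255,"offset": [0,0,0.0024],"angular": [0,0,0]},
  {"gripper": 255,"offset": [0,0,0.0036],"angular": [0,0,0]},
  {"gripper": 255,"offset": [0,0,0.0048],"angular": [0,0,0]},
  {"gripper": 255,"offset": [0,0,0.006],"angular": [0,0,0]},
])

```text
t: 12.6
eef_pos: [0.5689, -0.2089, 0.2062]
tool_rot: [0.0, 1.0, 0.016, 0.001]
contact_force: [-1.9, 2.0, 7.6]
gripper_width: 0.228
grasp_force: 60.0
```

Call:
drive_tool([
  {"gripper": 255,"offset": [0,0,0.001],"angular": [0,0,0]},
  {"gripper": 255,"offset": [0,0,0.002],"angular": [0,0,0]},
  {"gripper": 255,"offset": [0,0,0.003],"angular": [0,0,0]},
  {"gripper": 255,"offset": [0,0,0.004],"angular": [0,0,0]},
  {"gripper": 255,"offset": [0,0,0.005],"angular": [0,0,0]},
])

```text
t: 13.1
eef_pos: [0.5689, -0.209, 0.2011]
tool_rot: [0.0, 1.0, 0.016, 0.001]
contact_force: [-1.3, 0.7, 6.6]
gripper_width: 0.228
grasp_force: 60.0
```

Call:
drive_tool([
  {"gripper": 255,"offset": [0,0,0.001],"angular": [0,0,0]},
  {"gripper": 255,"offset": [0,0,0.002],"angular": [0,0,0]},
  {"gripper": 255,"offset": [0,0,0.003],"angular": [0,0,0]},
  {"gripper": 255,"offset": [0,0,0.004],"angular": [0,0,0]},
  {"gripper": 255,"offset": [0,0,0.005],"angular": [0,0,0]},
])

```text
t: 13.6
eef_pos: [0.5689, -0.209, 0.1961]
tool_rot: [0.0, 1.0, 0.016, 0.001]
contact_force: [-1.8, 0.6, 6.7]
gripper_width: 0.223
grasp_force: 60.0
```

Call:
drive_tool([
  {"gripper": 255,"offset": [0,0,0.0004],"angular": [0,0,0]},
  {"gripper": 255,"offset": [0,0,0.0008],"angular": [0,0,0]},
  {"gripper": 255,"offset": [0,0,0.0012],"angular": [0,0,0]},
  {"gripper": 255,"offset": [0,0,0.0016],"angular": [0,0,0]},
  {"gripper": 255,"offset": [0,0,0.002],"angular": [0,0,0]},
])

```text
t: 14.1
eef_pos: [0.5689, -0.209, 0.194]
tool_rot: [0.0, 1.0, 0.016, 0.001]
contact_force: [-1.7, 1.3, 6.1]
gripper_width: 0.224
grasp_force: 60.0
```

Call:
drive_tool([
  {"gripper": 255,"offset": [0,0,0.0003],"angular": [0,0,0]},
  {"gripper": 255,"offset": [0,0,0.0006],"angular": [0,0,0]},
  {"gripper": 255,"offset": [0,0,0.0009],"angular": [0,0,0]},
])

```text
t: 14.4
eef_pos: [0.5689, -0.209, 0.1931]
tool_rot: [0.0, 1.0, 0.016, 0.001]
contact_force: [-0.2, 0.1, 5.3]
gripper_width: 0.227
grasp_force: 60.0
```

Call:
drive_tool([
  {"gripper": 255,"offset": [0,0,0.0003],"angular": [0,0,0]},
  {"gripper": 255,"offset": [0,0,0.0006],"angular": [0,0,0]},
])

```text
t: 14.6
eef_pos: [0.5689, -0.209, 0.1925]
tool_rot: [0.0, 1.0, 0.016, 0.001]
contact_force: [-0.9, 1.8, 5.8]
gripper_width: 0.226
grasp_force: 60.0
```

Call:
drive_tool([
  {"gripper": 255,"offset": [0,0,0.0003],"angular": [0,0,0]},
  {"gripper": 255,"offset": [0,0,0.0006],"angular": [0,0,0]},
])

```text
t: 14.8
eef_pos: [0.5689, -0.209, 0.1919]
tool_rot: [0.0, 1.0, 0.016, 0.001]
contact_force: [-1.0, 1.3, 6.6]
gripper_width: 0.228
grasp_force: 60.0
```

Call:
drive_tool([
  {"gripper": 255,"offset": [0,0,0.0003],"angular": [0,0,0]},
  {"gripper": 255,"offset": [0,0,0.0006],"angular": [0,0,0]},
])

```text
t: 15.0
eef_pos: [0.5689, -0.209, 0.1914]
tool_rot: [0.0, 1.0, 0.016, 0.001]
contact_force: [-2.0, 1.0, 8.4]
gripper_width: 0.229
grasp_force: 60.2
```

Call:
drive_tool([
  {"gripper": 255,"offset": [0,0,0.0003],"angular": [0,0,0]},
  {"gripper": 255,"offset": [0,0,0.0005],"angular": [0,0,0]},
])

```text
t: 15.2
eef_pos: [0.569, -0.209, 0.1914]
tool_rot: [0.0, 1.0, 0.016, 0.001]
contact_force: [-2.9, 0.7, 10.7]
gripper_width: 0.23
grasp_force: 60.6
```

The spacer is on the floor: z has stopped and the force is rising. I'll retract.

Call:
drive_tool([
  {"gripper": 255,"offset": [0,0,-0.001],"angular": [0,0,0]},
  {"gripper": 255,"offset": [0,0,-0.008],"angular": [0,0,0]},
  {"gripper": 255,"offset": [0,0,-0.02],"angular": [0,0,0]},
  {"gripper": 255,"offset": [0,0,-0.035],"angular": [0,0,0]},
  {"gripper": 255,"offset": [0,0,-0.05],"angular": [0,0,0]},
])

```text
t: 15.7
eef_pos: [0.5684, -0.209, 0.2413]
tool_rot: [0.0, 1.0, 0.016, 0.0]
contact_force: [-0.0, -0.3, -1.3]
gripper_width: 0.227
grasp_force: 58.7
```

Call:
drive_tool([
  {"gripper": 255,"offset": [0,0,-0.015],"angular": [0,0,0]},
  {"gripper": 255,"offset": [0,0,-0.03],"angular": [0,0,0]},
  {"gripper": 255,"offset": [0,0,-0.045],"angular": [0,0,0]},
  {"gripper": 255,"offset": [0,0,-0.05],"angular": [0,0,0]},
  {"gripper": 255,"offset": [0,0,-0.05],"angular": [0,0,0]},
])

```text
t: 16.2
eef_pos: [0.5687, -0.2091, 0.2908]
tool_rot: [0.0, 1.0, 0.016, 0.001]
contact_force: [0.4, -0.3, -2.5]
gripper_width: 0.227
grasp_force: 58.8
```

```bash
python3 - <<'E'
from h import *
from scipy.spatial.transform import Rotation as R
o=bot.get_obs();q=o['tool_rot'];A=R.from_quat([*q[1:],q[0]])
print(o['eef_pos'],q,o['contact_force'],A.as_matrix().round(4).tolist())
print('to rack, tool axes',A.inv().apply(np.array([.5403,.1717,o['eef_pos'][2]])-o['eef_pos']))
E
```

```text
[ 0.5686786  -0.20906948  0.29080982] [3.03672343e-04 9.99870394e-01 1.60737811e-02 8.57875285e-04] [ 0.42183387 -0.27796628 -2.46489228] [[0.9995, 0.0321, 0.0017], [0.0321, -0.9995, -0.0006], [0.0017, 0.0006, -1.0]]
to rack, tool axes [-1.61244729e-02 -3.81484820e-01 -2.69688589e-04]
```

Call:
drive_tool([
  {"gripper": 255,"offset": [-0.001,-0.03,0],"angular": [0,0,0]},
  {"gripper": 255,"offset": [-0.003,-0.07,0],"angular": [0,0,0]},
  {"gripper": 255,"offset": [-0.0045,-0.11,0],"angular": [0,0,0]},
  {"gripper": 255,"offset": [-0.006,-0.15,0],"angular": [0,0,0]},
  {"gripper": 255,"offset": [-0.0079,-0.191,0],"angular": [0,0,0]},
])

```text
t: 16.7
eef_pos: [0.5535, -0.017, 0.2888]
tool_rot: [0.0, 1.0, 0.016, -0.001]
contact_force: [0.0, 0.5, -1.2]
gripper_width: 0.226
grasp_force: 58.9
```

Call:
drive_tool([
  {"gripper": 255,"offset": [-0.001,-0.04,0],"angular": [0,0,0]},
  {"gripper": 255,"offset": [-0.003,-0.08,0],"angular": [0,0,0]},
  {"gripper": 255,"offset": [-0.0045,-0.12,0],"angular": [0,0,0]},
  {"gripper": 255,"offset": [-0.006,-0.16,0],"angular": [0,0,0]},
  {"gripper": 255,"offset": [-0.0079,-0.191,0],"angular": [0,0,0]},
])

```text
t: 17.2
eef_pos: [0.5392, 0.175, 0.2889]
tool_rot: [-0.0, 1.0, 0.017, -0.001]
contact_force: [0.6, -0.9, -1.3]
gripper_width: 0.226
grasp_force: 59.0
```

Call:
drive_tool([
  {"gripper": 255,"offset": [0,0,0.03],"angular": [0,0,0]},
  {"gripper": 255,"offset": [0,0,0.035],"angular": [0,0,0]},
  {"gripper": 255,"offset": [0,0,0.035],"angular": [0,0,0]},
  {"gripper": 255,"offset": [0,0,0.035],"angular": [0,0,0]},
])

```text
t: 17.6
eef_pos: [0.5407, 0.1712, 0.255]
tool_rot: [0.0, 1.0, 0.015, -0.0]
contact_force: [0.1, -0.2, -0.9]
gripper_width: 0.224
grasp_force: 58.9
```

```bash
python3 - <<'E'
from h import *
o=bot.get_obs();print(o['eef_pos'],o['tool_rot'],o['contact_force'])
a=optics.read_camera('wrist');s=optics.read_camera('side')
print(bot.get_obs()['eef_pos'])
cv2.imwrite('pics/c5.png',np.hstack([cv2.resize(a[140:240,270:370],(400,400),interpolation=cv2.INTER_CUBIC),cv2.resize(s[250:350,260:360],(400,400),interpolation=cv2.INTER_CUBIC)]))
E
```

```text
[0.54066351 0.17124068 0.25500706] [ 2.35637515e-04  9.99884792e-01  1.51771473e-02 -3.16326938e-05] [ 0.09983953 -0.18761885 -0.8897788 ]
[0.54094195 0.17159445 0.25565785]
```

View pics/c5.png

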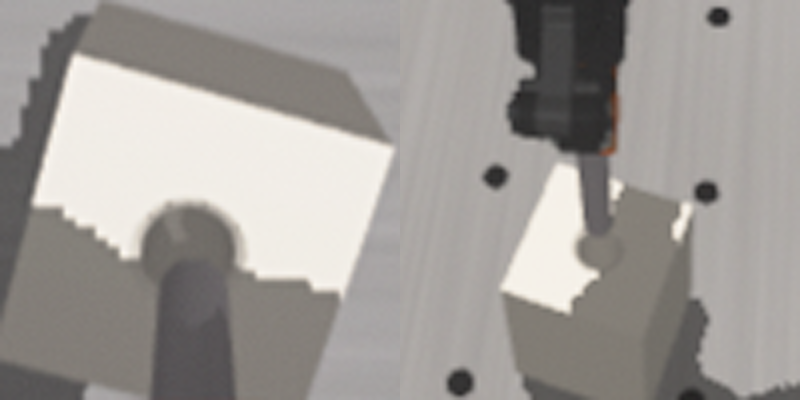

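The shaft lines up with the rack hole in both views: wrist 193 against 190, side 598 against 598. I'll lower it.

Call:
drive_tool([
  {"gripper": 255,"offset": [0,0,0.005],"angular": [0,0,0]},
  {"gripper": 255,"offset": [0,0,0.01],"angular": [0,0,0]},
  {"gripper": 255,"offset": [0,0,0.014],"angular": [0,0,0]},
  {"gripper": 255,"offset": [0,0,0.016],"angular": [0,0,0]},
  {"gripper": 255,"offset": [0,0,0.018],"angular": [0,0,0]},
])

```text
t: 18.2
eef_pos: [0.5402, 0.1724, 0.2364]
tool_rot: [0.0, 1.0, 0.016, -0.0]
contact_force: [-0.1, 0.8, -1.3]
gripper_width: 0.23
grasp_force: 58.9
```

Call:
drive_tool([
  {"gripper": 255,"offset": [0,0,0.001],"angular": [0,0,0]},
  {"gripper": 255,"offset": [0,0,0.002],"angular": [0,0,0]},
  {"gripper": 255,"offset": [0,0,0.003],"angular": [0,0,0]},
  {"gripper": 255,"offset": [0,0,0.004],"angular": [0,0,0]},
  {"gripper": 255,"offset": [0,0,0.005],"angular": [0,0,0]},
])

```text
t: 18.7
eef_pos: [0.5403, 0.1724, 0.2317]
tool_rot: [-0.0, 1.0, 0.016, 0.0]
contact_force: [0.4, 0.1, -0.5]
gripper_width: 0.225
grasp_force: 58.9
```

Tip at about 0.074 m with no load, so it is in the hole.

Call:
drive_tool([
  {"gripper": 255,"offset": [0,0,0.005],"angular": [0,0,0]},
  {"gripper": 255,"offset": [0,0,0.01],"angular": [0,0,0]},
  {"gripper": 255,"offset": [0,0,0.015],"angular": [0,0,0]},
  {"gripper": 255,"offset": [0,0,0.02],"angular": [0,0,0]},
  {"gripper": 255,"offset": [0,0,0.025],"angular": [0,0,0]},
])

```text
t: 19.2
eef_pos: [0.5401, 0.1723, 0.2061]
tool_rot: [0.0, 1.0, 0.016, -0.0]
contact_force: [-0.4, 0.1, -1.4]
gripper_width: 0.227
grasp_force: 58.9
```

Call:
drive_tool([
  {"gripper": 255,"offset": [0,0,0.006],"angular": [0,0,0]},
  {"gripper": 255,"offset": [0,0,0.012],"angular": [0,0,0]},
  {"gripper": 255,"offset": [0,0,0.018],"angular": [0,0,0]},
  {"gripper": 255,"offset": [0,0,0.024],"angular": [0,0,0]},
  {"gripper": 255,"offset": [0,0,0.03],"angular": [0,0,0]},
])

```text
t: 19.7
eef_pos: [0.5402, 0.1723, 0.1762]
tool_rot: [0.0, 1.0, 0.016, -0.0]
contact_force: [-0.4, 0.7, -0.9]
gripper_width: 0.228
grasp_force: 58.9
```

Call:
drive_tool([
  {"gripper": 255,"offset": [0,0,0.002],"angular": [0,0,0]},
  {"gripper": 255,"offset": [0,0,0.004],"angular": [0,0,0]},
  {"gripper": 255,"offset": [0,0,0.006],"angular": [0,0,0]},
  {"gripper": 255,"offset": [0,0,0.007],"angular": [0,0,0]},
  {"gripper": 255,"offset": [0,0,0.008],"angular": [0,0,0]},
])

```text
t: 20.2
eef_pos: [0.5403, 0.1724, 0.1688]
tool_rot: [-0.0, 1.0, 0.016, 0.0]
contact_force: [-0.5, -0.1, -2.1]
gripper_width: 0.228
grasp_force: 58.9
```

Call:
drive_tool([
  {"gripper": 255,"offset": [0,0,0.0006],"angular": [0,0,0]},
  {"gripper": 255,"offset": [0,0,0.0012],"angular": [0,0,0]},
  {"gripper": 255,"offset": [0,0,0.0014],"angular": [0,0,0]},
])

```text
t: 20.5
eef_pos: [0.5403, 0.1723, 0.1675]
tool_rot: [0.0, 1.0, 0.016, 0.0]
contact_force: [-0.6, -1.1, 1.9]
gripper_width: 0.227
grasp_force: 59.3
```

Call:
drive_tool([
  {"gripper": 200,"offset": [0,0,0],"angular": [0,0,0]},
  {"gripper": 100,"offset": [0,0,0],"angular": [0,0,0]},
  {"gripper": 0,"offset": [0,0,0],"angular": [0,0,0]},
  {"gripper": 0,"offset": [0,0,0],"angular": [0,0,0]},
  {"gripper": 0,"offset": [0,0,0],"angular": [0,0,0]},
])

```text
t: 21.0
eef_pos: [0.5403, 0.1724, 0.1673]
tool_rot: [-0.0, 1.0, 0.016, 0.0]
contact_force: [-0.1, -0.4, 0.2]
gripper_width: 0.889
grasp_force: 0.0
```

Call:
drive_tool([
  {"gripper": 0,"offset": [0,0,0],"angular": [0,0,0]},
  {"gripper": 0,"offset": [0,0,-0.03],"angular": [0,0,0]},
  {"gripper": 0,"offset": [0,0,-0.07],"angular": [0,0,0]},
  {"gripper": 0,"offset": [0,0,-0.11],"angular": [0,0,0]},
  {"gripper": 0,"offset": [0,0,-0.15],"angular": [0,0,0]},
])

```text
t: 21.5
eef_pos: [0.54, 0.1723, 0.3188]
tool_rot: [-0.0, 1.0, 0.016, -0.0]
contact_force: [1.0, 0.1, -1.2]
gripper_width: 1.006
grasp_force: 0.0
```

Call:
drive_tool([
  {"gripper": 0,"offset": [-0.03,0.04,0],"angular": [0,0,0]},
  {"gripper": 0,"offset": [-0.05,0.08,0],"angular": [0,0,0]},
  {"gripper": 0,"offset": [-0.05,0.12,0],"angular": [0,0,0]},
  {"gripper": 0,"offset": [-0.05,0.16,0],"angular": [0,0,0]},
  {"gripper": 0,"offset": [-0.05,0.2,0],"angular": [0,0,0]},
])

```text
t: 22.0
eef_pos: [0.4963, -0.0307, 0.3177]
tool_rot: [0.0, 1.0, 0.016, 0.0]
contact_force: [0.7, -0.8, -0.0]
gripper_width: 1.004
grasp_force: 0.0
```

```bash
python3 - <<'E'
from h import *
s=optics.read_camera('side');t=optics.read_camera('top');r=lambda i:cv2.resize(i,(400,400),interpolation=cv2.INTER_CUBIC)
cv2.imwrite('pics/c6.png',np.hstack([r(t[158:258,140:240]),r(s[265:365,260:360])]))
s0=cv2.imread('pics/side0.png')
for n,im in(("side0",s0),("side",s),("top0",cv2.imread('pics/top0.png')),("top",t)):
    m=cv2.inRange(cv2.cvtColor(im,cv2.COLOR_BGR2HSV),(3,150,80),(18,255,255));k,l,st,c=cv2.connectedComponentsWithStats(m)
    print(n,[(st[i].tolist(),c[i].round(2).tolist()) for i in range(1,k) if st[i,4]>40])
E
```

```text
side0 [([302, 289, 13, 28, 337], [308.17, 301.83])]
side [([303, 289, 13, 28, 329], [308.93, 302.36])]
top0 [([174, 197, 11, 12, 129], [178.96, 202.46]), ([186, 199, 7, 11, 55], [188.56, 203.95])]
top [([173, 198, 14, 12, 149], [179.65, 203.42])]
```

View pics/c6.png

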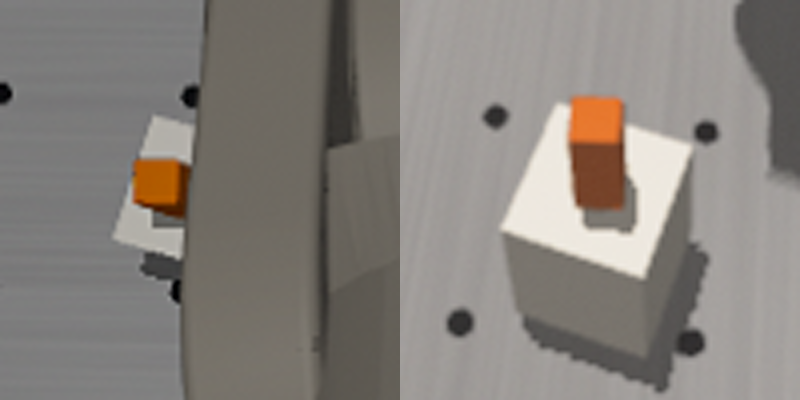

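The drift stands upright with its shoulder on the rack, within about 1.5 mm of its first place, and the arm is clear.

```bash
python3 -c "
from station import bot
print(bot.hand_in())"
```

```text
the job is handed in; nothing more can be done
None
```

The job is handed in, with no verdict shown: by feel the spacer is on the sleeve floor (highest force reading about 11 N), the drift is upright in its rack, and the eyepieces were not touched.

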